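# Tighten a boxed-in clamp bolt with a ring spanner

## Robot

A 6-joint arm with a two-finger parallel gripper is mounted at the origin on a cart in front of the work surface, level with it; the furniture and walls round the work are solid. World frame = base frame: x ahead of the robot, y to its left, z up, the work surface at z = 0. Lengths are in m, angles in rad, forces in N, time in s.
With the tool pointing down it reaches from about 0.25 to 0.725 m from the base axis. Payload 4 kg.
Tool frame: the origin (TCP) lies midway between the tips of the shut fingers; the grasp point (between the pads) lies 19 mm behind it; z points along the fingers, y is the line along which they close (so a half turn about z gives the same grasp; the last joint's range is limited). The gripper opens to 85 mm and grips with 20 to 120 N. Pads are 22 mm wide; open, the fingers measure 114 mm over their backs; the gripper's body (76 mm by 85 mm) begins 54 mm behind the grasp point. The pads swing forward as they close: fully open they stand 13 mm farther back than shut.
Start: joints at [1.264, 0.241, 0.005, 1.335, 0, 1.571], TCP at [0.151, 0.477, 0.199] pointing down, gripper open.
Joint ranges: [-2.72, 2.72], [-1.05, 1.87], [-1.09, 1.28], [-1.99, 2.15], [-1.42, 1.44], [-3.14, 3.14]. Speed limits (rad/s): [2.79, 2.79, 3.14, 3.14, 3.14, 3.14].

## Interface

Orientations are given as a unit quaternion [x, y, z, w].
In Python, from cell import manip gives the robot as it stands. The module is installed in compiled form; this text tells all that it offers.
- The arm moves only by the tool step_arm, never from a script. Its argument "rows" is text: rows parted by semicolons, each of 7 numbers parted by spaces: the shift along the tool's x, y, z in units of 2.5 cm (1.0 is 2.5 cm), then the turn, a rotation vector about the tool's x, y, z in units of 4 degrees (1.0 is 4 degrees), then the opening, from 0 (shut) to 1 (fully open). A call has 1 to 12 rows; each row shifts and turns the commanded pose from where the row before left it, along the tool's axes as they then stand; what a row does not reach is not made up. A row lasts 1/12 s, in which the tool goes at most 41.7 mm and 7.16 degrees, less where a joint would pass 70% of its speed; a pose out of reach is approached as far as the arm can. A call with a number of a shift or a turn outside -1 to 1 is refused whole. A call with a gripper value outside its range is refused whole. The fingers move at their own pace and stop on an object; "squeeze" is the grip in N (left out, the last holds). Time passes only in rows, so rows that do not move let the fingers close. It gives the time, the measured TCP pose, the force, the opening and the grip force at its end, in the units of the state.
- manip.observe(): the state, without advancing time (a new reading comes with each control period).
- manip.read_camera(name): name is "scene" or "top" or "wrist"; returns the picture (400x640x3 uint8, red, green, blue); there is no depth.
- manip.camera_params(name): a dict with "fov_y" (degrees; the focal length in pixels is half the picture's height over the tangent of half this angle, whatever the lens; pixels are square), "cx", "cy" (the principal point, pixels), "world_from_camera" (4x4, takes a point from camera to world coordinates). Camera axes: x right, y down, z forward; pixel columns grow to the right and rows downward; lengths in m; the calibration is good to about 2 mm. A picture is of the moment at which its call begins: read the wrist's pose just before it. camera_params takes no time and is no camera call; for the wrist camera it gives the pose at the moment of the call.
- manip.sign_off(): hands the job in; it is judged then, once.
Trained networks look in the newest picture that a camera, given by its name, has taken for a name from the list of things; names that differ only in an ending like _2 or _b are one class to them, and where a whole thing is asked for, a point or a joint stands for the part that bears it (a point fixed in the world has none). Each returns a list of dicts, best first, with "score" (0 to 1); they miss things now and then, are a little off and sometimes report something else, mostly with a low value. They report only what shows in the picture. A call takes as long as a camera call.
- manip.regions_of(camera, name): "pixels" (400x640 bool, what is visible of it) and "extent" ([left, top, right, bottom] in pixels, round what is visible of it).
- manip.pinpoint(camera, name): "location" ([row, column] in pixels: a listed point, or the origin of a listed thing).
The state is a dict: "time": time; "joints": joint angles; "joint_velocities": joint speeds; "joint_torque": joint torques, N m; "position": TCP position; "ee_rot": TCP orientation; "contact_force": force on the tool from outside, world axes, zero at the start; "moment": the same for the moment, N m; "gripper_width": finger opening in m; "finger_force": force on a finger pad.
Only numpy, scipy, OpenCV 4.12 (cv2) and the standard library are available. Lean on these libraries where they do the work, as an engineer would, in place of code of your own. Each camera call takes 0.05 s, during which the arm holds its last target. There are 200 camera calls.

## Task

Pick up the ring spanner and tighten the square-headed bolt of the strap clamp (clockwise seen from above). The two guide posts leave room only for short swings, so lift the spanner off, swing back and seat it again as often as needed; when the bolt bites it drags the collar below it round: stop with the collar's nib between the two black marks, never past the second, and leave the bolt tight. Do not lever hard against the posts or knock the things around; finally lay the spanner flat on the bench, clear of the clamp.

Things in the scene. Friction and masses are not known exactly. Their poses are not given: they have to be found in the camera images.
- fixture: strap clamp fixed to the bench. Origin on the bench under the bolt's axis; x axis from the bolt along the steel strap to the small transformer that it holds, z up. Grey base plate 165 x 130 x 10 mm from x = -65 to +100 mm; strap 8 mm thick, its top 54 mm above the bench. Nothing but the bolt and the posts reaches above 58 mm. Two black marks on the strap's round end show where the nib belongs
- posts: the two steel guide posts of the clamp, 12 mm thick, tops 90 mm above the bench, 50 mm from the bolt's axis, 72 degrees either side of the fixture's -x direction. Origin and axes as the fixture. With the spanner on the bolt its handle lies between them and can swing 55 degrees to either side of -x. They are solid: do not press on them harder than 25 N
- bolt: upright steel bolt; origin on its axis at the underside of the round flange, 58 mm above the bench; flange 38 mm across, 3 mm thick; above it the square head, 22 mm across flats, 16.5 mm tall, its top 5 mm tapered to 15 mm. x axis square to a flat. Turns with light drag (0.15 N m); after 115 to 140 degrees clockwise it bites, carries the collar along and takes 0.8 N m
- bolt_top (a point): centre of the top of the bolt's head, 77.5 mm above the bench
- collar (a joint): clockwise turn (rad) of the brass collar under the bolt's flange: 0 while the bolt is loose; its nib is level with the first black mark at 0.07 and with the second at 0.27. It never turns back by itself and stays where it is left
- collar_nib (a point): tip of the collar's brass nib, 33 mm from the bolt's axis, 56 mm above the bench, on the fixture's left beyond the bolt; its x, y, z axes are the collar's own. The bolt bites with its x axis within 0.3 rad of this x axis, differently each time
- spanner: steel ring spanner, 14 mm thick, 0.2 to 0.33 kg, lying flat. Origin on the ring's axis at its underside; handle along -x, 158 mm long, 16 mm wide at its black rubber sleeve. Ring 46 mm across; eight-point hole for a square: 23.8 mm across flats, flats square to x; fits the bolt every 45 degrees with 5 degrees of play either way. Seated, its underside is 61 mm above the bench
- spanner_grip (a point): middle of the handle's black rubber sleeve, 80 mm from the ring's axis, at half thickness (7 mm above the underside): a good place to grip, fingers closing along the spanner's y axis
- tape_black_roll: bystander: roll of black tape, 56 mm across, 18 mm high, origin under its centre; leave alone
- wick_reel: bystander: small blue reel, 40 mm across, 12 mm high, origin under its centre; leave alone
- screw_jar: bystander: glass jar with a green lid, 52 mm across, 54 mm high, origin under its centre, in front of a tall black rework station that must not be run into; leave alone

How it is judged:
By the outcome, as a careful person would: the job done as asked, in the order asked, and still so for the second after the job is handed in, with the robot touching nothing.
It also fails if it takes over 72 s, if anything falls off the work surface, if the arm or the gripper's body presses on something with over 40 N, if the wrist force passes 120 N, or if a joint passes its speed limit or range.

## Working session

There is one attempt and no reset: what is moved stays moved. The work goes in short steps, Python scripts to look and compute and a tool call to move; the robot and the scene stay as the last step left them, time stands still between calls to the robot, and variables do not carry over. Pictures are saved under pics/ and viewed, at most 10 in all, crops included, and the job is handed in when it is done.

Besides the shell and the picture viewer there is one more tool, called after "Request:" in YAML: its name, and indented under it one key for each argument. step_arm: Moves the arm, as the interface text tells. Shifts and turns lie within -1 to 1; 1 stands for 2.5 cm of shift or 4 degrees of turn. Its arguments: {"type":"object","properties":{"rows":{"type":"string"},"squeeze":{"type":"number"}},"required":["rows"]}

```bash
mkdir -p pics; cat > h.py <<'E'
from cell import manip
import numpy as np, cv2
from scipy.spatial.transform import Rotation as R
def ray(cam,rc,P=None):
    P=P or manip.camera_params(cam); f=200/np.tan(np.radians(P['fov_y'])/2)
    T=np.array(P['world_from_camera']); d=T[:3,:3]@np.array([(rc[1]-P['cx'])/f,(rc[0]-P['cy'])/f,1]); return T[:3,3],d
def at(cam,rc,z,P=None):
    o,d=ray(cam,rc,P); return o+d*(z-o[2])/d[2]
def proj(cam,p,P=None):
    P=P or manip.camera_params(cam); f=200/np.tan(np.radians(P['fov_y'])/2)
    T=np.linalg.inv(np.array(P['world_from_camera'])); q=T[:3,:3]@p+T[:3,3]
    return np.array([P['cy']+f*q[1]/q[2],P['cx']+f*q[0]/q[2]])
def save(cam,n,crop=None,k=1):
    im=manip.read_camera(cam); 
    c=im if crop is None else im[crop[1]:crop[3],crop[0]:crop[2]]
    cv2.imwrite(f'pics/{n}.png',cv2.cvtColor(cv2.resize(c,None,fx=k,fy=k,interpolation=cv2.INTER_CUBIC),cv2.COLOR_RGB2BGR)); return im
E
python3 - <<'E'
from h import *
np.set_printoptions(precision=4,suppress=True)
save('top','top1')
save('scene','scene1')
for c in ['top','scene']:
    P=manip.camera_params(c); print(c,P['fov_y'],P['cx'],P['cy'],np.array(P['world_from_camera'])[:3].tolist())
    for n,z in [('fixture',0),('bolt_top',.0775),('collar_nib',.056),('spanner',0),('spanner_grip',.007),('tape_black_roll',0),('wick_reel',0),('screw_jar',0)]:
        for d in manip.pinpoint(c,n)[:2]: print(c,n,round(d['score'],2),np.round(d['location'],1),at(c,d['location'],z))
print(manip.observe())
E
```

```text
top 44.03737273135603 322.22250366794253 198.6517997657721 [[-0.02916365441959933, -0.9866919932717813, 0.15996371986876873, 0.3016598003261878], [-0.9993792926469187, 0.031945951734575505, 0.014848757399757478, 0.155635781392745], [-0.019761343310586703, -0.15943138518225292, -0.9870112069928231, 1.2485184123963882]]
top fixture 0.95 [178.  275.6] [0.5618 0.2931 0.    ]
top bolt_top 0.47 [168.7 270.2] [0.5692 0.2974 0.0775]
top collar_nib 0.52 [164.1 257.6] [0.5868 0.3311 0.056 ]
top spanner 0.68 [168.6 415.6] [ 0.5745 -0.0681  0.    ]
top spanner_grip 0.78 [197.6 421. ] [ 0.4975 -0.076   0.007 ]
top tape_black_roll 0.57 [240.7 212. ] [0.4052 0.4568 0.    ]
top wick_reel 0.58 [242.5 355.1] [0.3895 0.0949 0.    ]
top screw_jar 0.8 [174.6 367.1] [0.5629 0.0571 0.    ]
scene 55.70737930298248 321.4756696315102 196.75407776051185 [[-0.9590439153696698, -0.23096477021417336, 0.16398183836122743, 0.3190488798089792], [-0.2831089481372785, 0.8003249730985035, -0.528516093340102, 0.7310136758761614], [-0.009170162322303223, -0.5532948692648377, -0.8329349889206172, 0.9850555996771475]]
scen
[... 272 characters left out ...]
0.083   0.007 ]
scene tape_black_roll 0.87 [312.4 323. ] [0.4071 0.4507 0.    ]
scene wick_reel 0.5 [201.6 359.2] [0.3957 0.0909 0.    ]
scene screw_jar 0.52 [182.5 308. ] [0.57   0.0653 0.    ]
{'time': 0.9, 'joints': array([1.264 , 0.2406, 0.005 , 1.3352, 0.    , 1.5708]), 'joint_velocities': array([-0.0011, -0.0015,  0.    ,  0.001 ,  0.002 , -0.0003]), 'joint_torque': array([ -0.    , -37.2191,  25.2695,   0.0009,   0.0001,   0.    ]), 'position': array([0.151 , 0.4766, 0.199 ]), 'ee_rot': array([ 0.1528,  0.9883,  0.    , -0.    ]), 'contact_force': array([ 0.4358, -0.3802, -0.6272]), 'moment': array([-0.0045,  0.0054,  0.0457]), 'finger_force': 0.0, 'gripper_width': 0.0856519668584814}
```

View pics/top1.png

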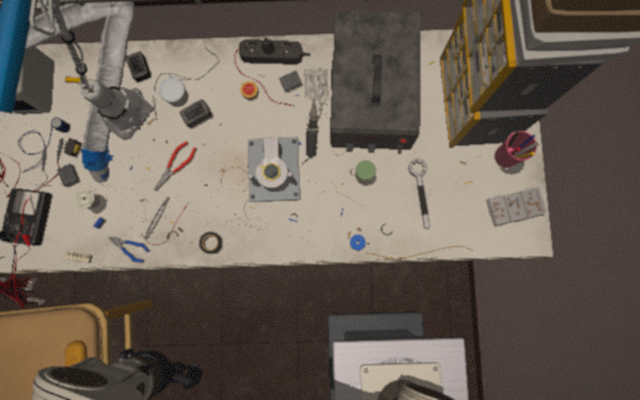

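View pics/scene1.png

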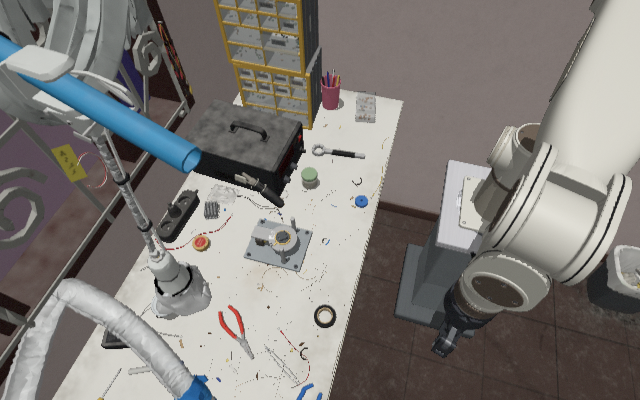

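The top view shows the clamp near (272,172) with its strap pointing up the image, which is world +x. The spanner's ring is at (418,165) and its handle runs to (425,225). The scene view agrees, with the bolt at (283,238) and the spanner at (320–362,152).

```bash
cat >> h.py <<'E'
np.set_printoptions(precision=4,suppress=True)
def head(s=None):
    s=s or manip.observe(); m=R.from_quat(s['ee_rot']).as_matrix(); return np.degrees(np.arctan2(m[1,0],m[0,0]))
def plan(pos,hd,n,p0=None,h0=None):
    "constant row (tool pointing down) taking (p0,h0) to (pos,hd) in n rows"
    s=manip.observe(); p0=s['position'] if p0 is None else np.array(p0); h0=head(s) if h0 is None else h0
    dh=((hd-h0+180)%360-180)/n
    M=np.zeros((2,2))
    for k in range(n):
        a=np.radians(h0+k*dh); M+=np.array([[np.cos(a),np.sin(a)],[np.sin(a),-np.cos(a)]])
    d=np.array(pos)-p0; xy=np.linalg.solve(M,d[:2])
    print('n',n,'row',np.round([xy[0]/.025,xy[1]/.025,-d[2]/n/.025,0,0,-dh/4],4))
E
python3 - <<'E'
from h import *
plan([.497,-.078,.19],186,36)
E
```

```text
n 36 row [-0.4511 -0.5759  0.01    0.      0.     -0.1637]
```

Request:
step_arm:
  rows: "-0.45 -0.576 0.01 0 0 -0.164 1;-0.45 -0.576 0.01 0 0 -0.164 1;-0.45 -0.576 0.01 0 0 -0.164 1;-0.45 -0.576 0.01 0 0 -0.164 1;-0.45 -0.576 0.01 0 0 -0.164 1;-0.45 -0.576 0.01 0 0 -0.164 1;-0.45 -0.576 0.01 0 0 -0.164 1;-0.45 -0.576 0.01 0 0 -0.164 1;-0.45 -0.576 0.01 0 0 -0.164 1;-0.45 -0.576 0.01 0 0 -0.164 1;-0.45 -0.576 0.01 0 0 -0.164 1;-0.45 -0.576 0.01 0 0 -0.164 1"

```text
time: 1.9
position: [0.2405, 0.2757, 0.1962]
ee_rot: [0.084, 0.996, 0.0, 0.0]
contact_force: [1.1, 0.2, 0.2]
gripper_width: 0.0854
finger_force: 0.0
```

Request:
step_arm:
  rows: "-0.45 -0.576 0.01 0 0 -0.164 1;-0.45 -0.576 0.01 0 0 -0.164 1;-0.45 -0.576 0.01 0 0 -0.164 1;-0.45 -0.576 0.01 0 0 -0.164 1;-0.45 -0.576 0.01 0 0 -0.164 1;-0.45 -0.576 0.01 0 0 -0.164 1;-0.45 -0.576 0.01 0 0 -0.164 1;-0.45 -0.576 0.01 0 0 -0.164 1;-0.45 -0.576 0.01 0 0 -0.164 1;-0.45 -0.576 0.01 0 0 -0.164 1;-0.45 -0.576 0.01 0 0 -0.164 1;-0.45 -0.576 0.01 0 0 -0.164 1"

```text
time: 2.9
position: [0.3565, 0.0897, 0.1932]
ee_rot: [0.016, 1.0, 0.0, 0.0]
contact_force: [-0.6, 1.1, 0.0]
gripper_width: 0.085
finger_force: 0.0
```

Request:
step_arm:
  rows: "-0.45 -0.576 0.01 0 0 -0.164 1;-0.45 -0.576 0.01 0 0 -0.164 1;-0.45 -0.576 0.01 0 0 -0.164 1;-0.45 -0.576 0.01 0 0 -0.164 1;-0.45 -0.576 0.01 0 0 -0.164 1;-0.45 -0.576 0.01 0 0 -0.164 1;-0.45 -0.576 0.01 0 0 -0.164 1;-0.45 -0.576 0.01 0 0 -0.164 1;-0.45 -0.576 0.01 0 0 -0.164 1;-0.45 -0.576 0.01 0 0 -0.164 1;-0.45 -0.576 0.01 0 0 -0.164 1;-0.45 -0.576 0.01 0 0 -0.164 1"

```text
time: 3.9
position: [0.4967, -0.0787, 0.19]
ee_rot: [-0.053, 0.999, -0.0, 0.0]
contact_force: [0.1, 0.4, 0.7]
gripper_width: 0.0856
finger_force: 0.0
```

```bash
python3 - <<'E'
from h import *
s=manip.observe(); print(s['time'],s['position'],head(s),s['joints'])
P=manip.camera_params('wrist'); save('wrist','w1'); print(P['fov_y'],np.array(P['world_from_camera'])[:3].tolist())
g={}
for n,z in [('spanner',0),('spanner_grip',.007)]:
    for d in manip.pinpoint('wrist',n)[:2]: print(n,d['score'],d['location'],at('wrist',d['location'],z,P))
r=manip.regions_of('wrist','spanner')
m=r[0]['pixels']; print(r[0]['score'],r[0]['extent'])
pts=np.array([at('wrist',q,.012,P)[:2] for q in np.argwhere(m)[::5]])
c=pts.mean(0); u,sv,v=np.linalg.svd(pts-c,full_matrices=False); t=(pts-c)@v[0]
print('axis',v[0],np.degrees(np.arctan2(v[0][1],v[0][0])),'ends',c+v[0]*t.min(),c+v[0]*t.max())
# slender handle centre line
E
```

```text
3.9 [ 0.4967 -0.0787  0.19  ] -173.94247365149428 [-0.1571  0.2504 -0.0058  1.3146  0.     -0.2629]
62.169194448680294 [[-0.10525094423592901, 0.9467868360610763, 0.30416595108411076, 0.4187032257874338], [0.9944456938756623, 0.1002147465333213, 0.03216778682803818, -0.08647507379490758], [-2.5876577955355315e-05, 0.3058622102168204, -0.9520757888380965, 0.36475242373550004]]
spanner 0.75 [230.4, 315.3] [ 0.5777 -0.0715  0.    ]
spanner_grip 0.95 [167.1, 319.2] [ 0.4989 -0.0753  0.007 ]
0.83 [296.3, 93.4, 339.2, 251.7]
axis [0.9951 0.0992] 5.695751834304835 ends [ 0.4215 -0.0851] [ 0.5985 -0.0675]
```

Request:
step_arm:
  rows: "0 0.06 0.8 0 0 0 1;0 0 0.9 0 0 0 1;0 0 0.9 0 0 0 1;0 0 0.9 0 0 0 1;0 0 0.9 0 0 0 1;0 0 0.9 0 0 0 1;0 0 0.9 0 0 0 1;0 0 0.7 0 0 0 1;0 0 0.4 0 0 0 1;0 0 0.1 0 0 0 1;0 0 0 0 0 0 0.6;0 0 0 0 0 0 0.4"
  squeeze: 50

```text
time: 5.1
position: [0.4967, -0.0762, 0.006]
ee_rot: [-0.053, 0.999, -0.0, 0.001]
contact_force: [-0.7, 0.4, 1.0]
gripper_width: 0.0644
finger_force: 0.0
```

Request:
step_arm:
  rows: "0 0 0 0 0 0 0.3;0 0 0 0 0 0 0.2;0 0 0 0 0 0 0.1;0 0 0 0 0 0 0;0 0 0 0 0 0 0;0 0 0 0 0 0 0;0 0 0 0 0 0 0"
  squeeze: 80

```text
time: 5.68
position: [0.4961, -0.0765, 0.0051]
ee_rot: [-0.053, 0.999, -0.0, 0.0]
contact_force: [0.2, -0.3, 0.6]
gripper_width: 0.0001
finger_force: 0.0
```

```bash
python3 - <<'E'
from h import *
s=manip.observe(); print(s['position'],s['finger_force'],s['gripper_width'])
save('wrist','w2')
for c in ('wrist','scene'):
  P=manip.camera_params(c); manip.read_camera(c)
  for n,z in [('spanner',0),('spanner_grip',.007)]:
    for d in manip.pinpoint(c,n)[:2]: print(c,n,d['score'],d['location'],at(c,d['location'],z,P))
E
```

```text
[ 0.4961 -0.0765  0.0051] 0.0 0.0001457554159935798
wrist spanner 0.66 [343.2, 311.3] [ 0.5774 -0.071   0.    ]
wrist spanner_grip 0.6 [235.4, 316.4] [ 0.4963 -0.0762  0.007 ]
scene spanner 0.57 [153.3, 316.5] [ 0.5791 -0.0586  0.    ]
scene spanner_grip 0.52 [146.7, 343.5] [ 0.4975 -0.1062  0.007 ]
```

View pics/w2.png

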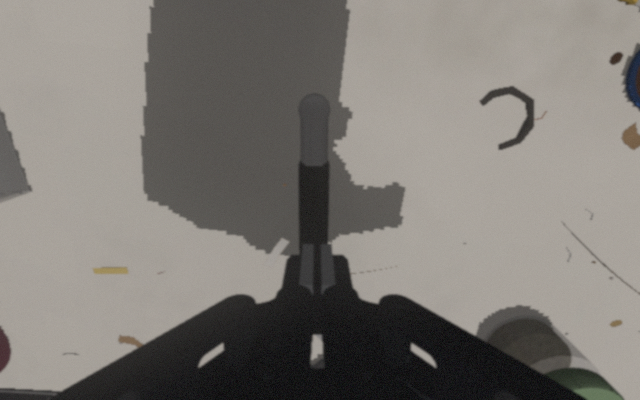

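The wrist view shows the fingers at (317,270), over the middle of the handle, with the sleeve running up from there to (314,165). The width reads 0, so I'll lift a little to see whether the spanner is held.

Request:
step_arm:
  rows: "0 0 -0.3 0 0 0 0;0 0 -0.5 0 0 0 0;0 0 -0.5 0 0 0 0;0 0 -0.5 0 0 0 0;0 0 0 0 0 0 0"

```text
time: 6.45
position: [0.4982, -0.0767, 0.0529]
ee_rot: [-0.053, 0.999, -0.001, 0.003]
contact_force: [0.1, -0.3, -0.4]
gripper_width: -0.0
finger_force: 0.0
```

```bash
python3 - <<'E'
from h import *
s=manip.observe(); print(s['position'],s['finger_force'],s['gripper_width'],s['contact_force'],s['moment'])
a=save('wrist','w3')
E
```

```text
[ 0.4982 -0.0767  0.0529] 0.0 -3.7322758099952096e-05 [ 0.0771 -0.2941 -0.4102] [-0.0284 -0.0824  0.0262]
```

View pics/w3.png

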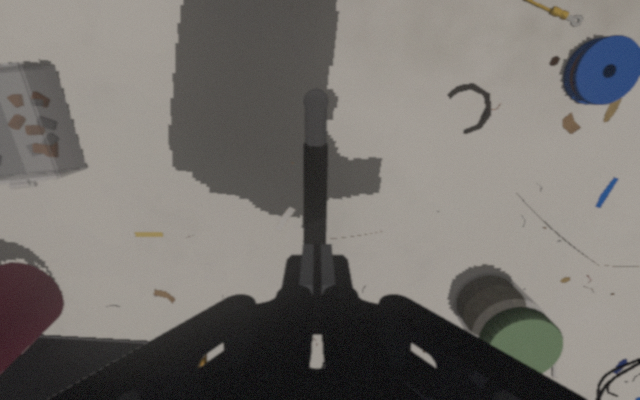

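The lift left the spanner on the bench: its sleeve runs from (316,145) to below the fingers at (317,245). I'll measure where it lies now.

```bash
python3 - <<'E'
from h import *
P=manip.camera_params('wrist'); s=manip.observe()
print('tcp proj',proj('wrist',s['position'],P),'grasp pt',proj('wrist',s['position']+[0,0,.019],P))
print('handle end',at('wrist',[92,315],.007,P),'sleeve start',at('wrist',[145,316],.012,P))
for col in (303,328): print('sleeve edges r200',at('wrist',[200,col],.008,P))
m=manip.read_camera('top'); r=manip.regions_of('top','spanner')
print(r[0]['score'],r[0]['extent'])
for d in manip.pinpoint('top','spanner'): print(d['score'],at('top',d['location'],0))
E
```

```text
tcp proj [233.4641 315.9885] grasp pt [248.6575 315.8673]
handle end [ 0.4211 -0.0854  0.007 ] sleeve start [ 0.4535 -0.0814  0.012 ]
sleeve edges r200 [ 0.493  -0.0863  0.008 ]
sleeve edges r200 [ 0.4912 -0.0691  0.008 ]
0.89 [409.2, 158.6, 428.6, 229.3]
0.6 [ 0.5795 -0.0761  0.    ]
```

Request:
step_arm:
  rows: "0 0 0 0 0 0 0.3;0 0 0 0 0 0 0.5;0 0 0.3 0 0 0 0.5;0 0 0.6 0 0 0 0.5;0 0 0.6 0 0 0 0.5;0 0 0.4 0 0 0 0.5;0 0 0.15 0 0 0 0.5;0 0 0.05 0 0 0 0.5;0 0 0.05 0 0 0 0.5"

```text
time: 7.4
position: [0.4961, -0.0764, -0.0039]
ee_rot: [-0.053, 0.999, 0.0, -0.0]
contact_force: [0.2, 0.5, -0.4]
gripper_width: 0.0426
finger_force: 0.0
```

Request:
step_arm:
  rows: "0 0 0.05 0 0 0 0.4;0 0 0.05 0 0 0 0.4;0 0 0 0 0 0 0.4"

```text
time: 7.65
position: [0.4964, -0.0764, -0.0059]
ee_rot: [-0.053, 0.999, -0.0, 0.0]
contact_force: [0.4, -0.2, 1.1]
gripper_width: 0.0344
finger_force: 0.0
```

```bash
python3 - <<'E'
from h import *
s=manip.observe(); print(s['position'],s['finger_force'],s['gripper_width'],s['contact_force'],s['moment'])
im=manip.read_camera('wrist')[150:350,200:440].astype(float)
im=np.clip((im/255)**.45*255,0,255).astype(np.uint8)
cv2.imwrite('pics/w4.png',cv2.resize(im[:,:,::-1],None,fx=3,fy=3))
P=manip.camera_params('wrist'); print(proj('wrist',s['position'],P))
E
```

```text
[ 0.4964 -0.0764 -0.0059] 0.0 0.034430375279878175 [ 0.4076 -0.1854  1.0949] [ 0.0066  0.0619 -0.0085]
[233.5074 316.0133]
```

View pics/w4.png

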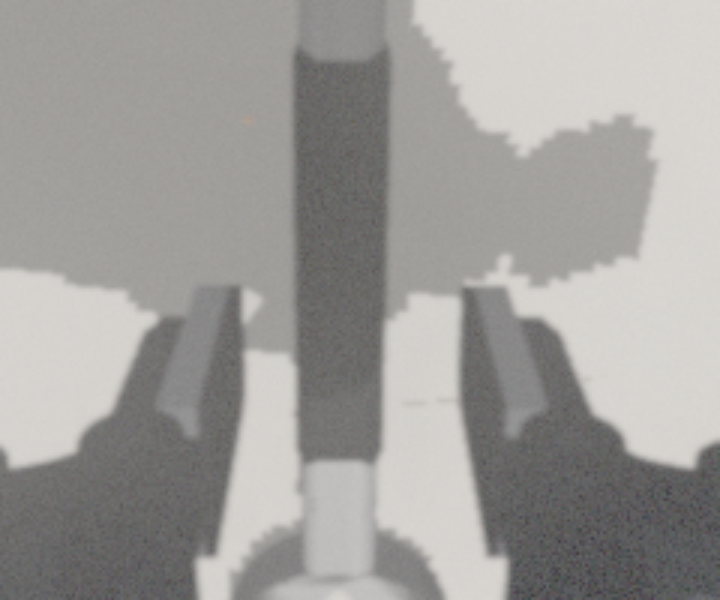

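The fingers straddle the sleeve at crop columns 240 and 465, about the handle at 340. TCP z = -6 mm with no bench contact, so the real tips sit higher than stated. I'll go a little lower and close.

Request:
step_arm:
  rows: "0 0 0.06 0 0 0 0.4;0 0 0.06 0 0 0 0.4;0 0 0 0 0 0 0.4"

```text
time: 7.95
position: [0.4958, -0.0764, -0.0094]
ee_rot: [-0.053, 0.999, 0.0, -0.0]
contact_force: [-0.7, -1.7, -0.5]
gripper_width: 0.0341
finger_force: 0.0
```

Request:
step_arm:
  rows: "0 0 0 0 0 0 0.3;0 0 0 0 0 0 0.2;0 0 0 0 0 0 0.1;0 0 0 0 0 0 0;0 0 0 0 0 0 0;0 0 0 0 0 0 0"
  squeeze: 80

```text
time: 8.45
position: [0.496, -0.0764, -0.0092]
ee_rot: [-0.053, 0.999, -0.0, -0.0]
contact_force: [0.9, -0.5, -0.7]
gripper_width: 0.0005
finger_force: 0.0
```

Request:
step_arm:
  rows: "0 0 0 0 0 0 0.2;0 0 0 0 0 0 0.4;0 0 0 0 0 0 0.4;0 0 0.1 0 0 0 0.4;0 0 0.12 0 0 0 0.4;0 0 0.1 0 0 0 0.4;0 0 0 0 0 0 0.4"

```text
time: 9.03
position: [0.4953, -0.0763, -0.018]
ee_rot: [-0.053, 0.999, 0.0, -0.001]
contact_force: [0.2, 0.5, 0.1]
gripper_width: 0.0342
finger_force: 0.0
```

Request:
step_arm:
  rows: "0 0 0 0 0 0 0.3;0 0 0 0 0 0 0.2;0 0 0 0 0 0 0.1;0 0 0 0 0 0 0;0 0 0 0 0 0 0;0 0 0 0 0 0 0"
  squeeze: 60

```text
time: 9.53
position: [0.4961, -0.0764, -0.0172]
ee_rot: [-0.053, 0.999, 0.0, 0.0]
contact_force: [-0.5, -0.7, -0.7]
gripper_width: 0.0002
finger_force: 0.0
```

```bash
python3 - <<'E'
from h import *
s=manip.observe(); print(s['position'],s['joints'],s['gripper_width'],s['contact_force'],s['moment'])
save('scene','sc2',(270,90,430,210),5)
print(proj('scene',s['position']),proj('scene',s['position']+[0,0,.073]))
E
```

```text
[ 0.4961 -0.0764 -0.0172] [-0.1528  0.4484 -0.3162  0.806   0.     -0.2582] 0.00016910352679482617 [-0.4997 -0.6525 -0.6592] [0.016  0.0164 0.0313]
[157.8789 341.4212] [143.5259 342.2013]
```

View pics/sc2.png

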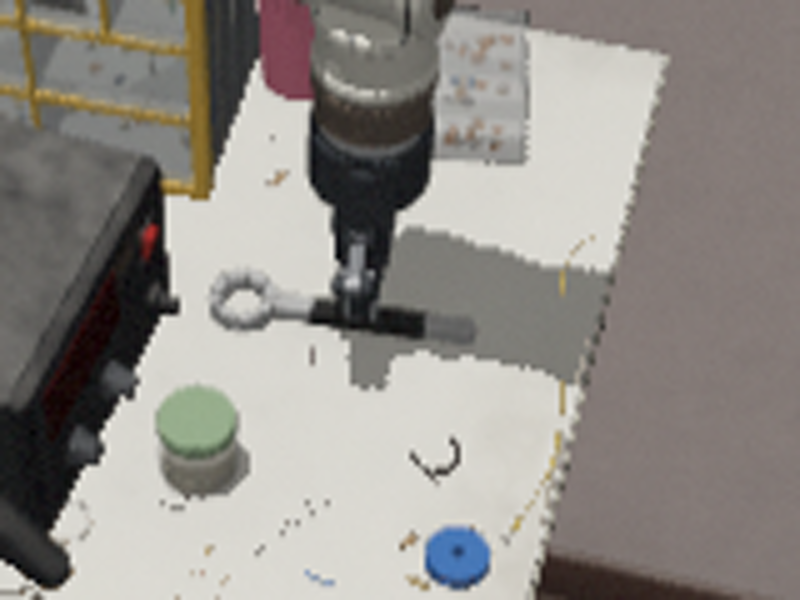

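The scene crop shows the shut fingers at (360,305), just above the sleeve, with the tip about 30 mm above the reported TCP. So I'll go about 11 mm lower and watch the force.

Request:
step_arm:
  rows: "0 0 -0.1 0 0 0 0.2;0 0 0 0 0 0 0.4;0 0 0 0 0 0 0.4;0 0 0.14 0 0 0 0.4;0 0 0.14 0 0 0 0.4;0 0 0.14 0 0 0 0.4;0 0 0.08 0 0 0 0.4;0 0 0 0 0 0 0.4"

```text
time: 10.25
position: [0.4953, -0.0763, -0.0281]
ee_rot: [-0.053, 0.999, 0.0, -0.001]
contact_force: [-0.6, -0.2, -0.3]
gripper_width: 0.0342
finger_force: 0.0
```

Request:
step_arm:
  rows: "0 0 0 0 0 0 0.3;0 0 0 0 0 0 0.2;0 0 0 0 0 0 0.1;0 0 0 0 0 0 0;0 0 0 0 0 0 0;0 0 0 0 0 0 0"
  squeeze: 60

```text
time: 10.75
position: [0.4962, -0.0765, -0.027]
ee_rot: [-0.053, 0.999, -0.0, 0.0]
contact_force: [-1.3, -0.9, 3.4]
gripper_width: 0.0141
finger_force: 59.8
```

Request:
step_arm:
  rows: "0 0 0 0 0 0 0.2;0 0 0 0 0 0 0.4;0 0 0 0 0 0 0.4;0 0 0.06 0 0 0 0.4;0 0 0.06 0 0 0 0.4;0 0 0 0 0 0 0.4"

```text
time: 11.25
position: [0.4957, -0.0763, -0.0306]
ee_rot: [-0.053, 0.999, 0.0, -0.0]
contact_force: [-0.6, 0.1, -0.1]
gripper_width: 0.0341
finger_force: 0.0
```

Request:
step_arm:
  rows: "0 0 0.04 0 0 0 0.35;0 0 0.04 0 0 0 0.3;0 0 0 0 0 0 0.3"

```text
time: 11.5
position: [0.496, -0.0764, -0.0323]
ee_rot: [-0.053, 0.999, 0.0, -0.0]
contact_force: [0.2, -0.6, -0.3]
gripper_width: 0.0256
finger_force: 0.0
```

Request:
step_arm:
  rows: "0 0 0.04 0 0 0 0.3;0 0 0.04 0 0 0 0.3;0 0 0 0 0 0 0.3"

```text
time: 11.75
position: [0.4961, -0.0764, -0.0324]
ee_rot: [-0.053, 0.999, -0.0, 0.0]
contact_force: [-5.1, 0.1, 15.0]
gripper_width: 0.0258
finger_force: 7.5
```

Request:
step_arm:
  rows: "0 0 0.04 0 0 0 0.3;0 0 0.04 0 0 0 0.3;0 0 0 0 0 0 0.3"

```text
time: 12.0
position: [0.4963, -0.0765, -0.0325]
ee_rot: [-0.053, 0.999, -0.0, 0.001]
contact_force: [-9.6, 2.0, 30.3]
gripper_width: 0.0257
finger_force: 15.2
```

Request:
step_arm:
  rows: "0 0 -0.1 0 0 0 0.3;0 0 -0.1 0 0 0 0.3;0 0 0 0 0 0 0.2;0 0 0 0 0 0 0.1;0 0 0 0 0 0 0;0 0 0 0 0 0 0;0 0 0 0 0 0 0"
  squeeze: 70

```text
time: 12.58
position: [0.4965, -0.0765, -0.0306]
ee_rot: [-0.053, 0.999, -0.0, 0.0]
contact_force: [-1.9, -0.8, 9.1]
gripper_width: 0.0138
finger_force: 69.8
```

Request:
step_arm:
  rows: "0 0 -0.1 0 0 0 0;0 0 -0.4 0 0 0 0;0 0 -0.8 0 0 0 0;0 0 -1 0 0 0 0;0 0 -1 0 0 0 0;0 0 -1 0 0 0 0;0 0 -1 0 0 0 0;0 0 -0.6 0 0 0 0;0 0 -0.2 0 0 0 0;0 0 0 0 0 0 0"
  squeeze: 80

```text
time: 13.42
position: [0.4968, -0.0765, 0.1224]
ee_rot: [-0.053, 0.999, -0.0, 0.001]
contact_force: [0.2, -0.5, -3.0]
gripper_width: 0.0135
finger_force: 78.3
```

```bash
python3 - <<'E'
from h import *
s=manip.observe(); print(s['position'],head(s),s['gripper_width'],s['contact_force'],s['moment'])
P=manip.camera_params('wrist'); im=manip.read_camera('wrist')
m=R.from_quat(s['ee_rot']).as_matrix()
for n in ('spanner','spanner_grip'):
  for d in manip.pinpoint('wrist',n)[:2]:
    z=s['position'][2]+.031+ (0 if n=='spanner' else .007)
    p=at('wrist',d['location'],z,P); print(n,d['score'],d['location'],p,m.T@(p-s['position']))
# fixture
manip.read_camera('scene')
E
```

```text
[ 0.4968 -0.0765  0.1224] -173.9596677057877 0.013490491131923021 [ 0.1989 -0.5495 -3.0352] [ 0.0151 -0.0361 -0.0917]
spanner_grip 0.93 [265.9, 319.9] [ 0.4959 -0.0747  0.1604] [ 0.0006  0.0019 -0.038 ]
```

```bash
python3 - <<'E'
from h import *
plan([.495,.226,.20],186,14)
E
```

```text
n 14 row [-0.0917  0.8585 -0.2301  0.      0.      0.0007]
```

Request:
step_arm:
  rows: "-0.09 0.4 -0.5 0 0 0 0;-0.09 0.8 -0.5 0 0 0 0;-0.09 0.92 -0.5 0 0 0 0;-0.09 0.95 -0.5 0 0 0 0;-0.09 0.95 -0.5 0 0 0 0;-0.09 0.95 -0.4 0 0 0 0;-0.09 0.95 -0.2 0 0 0 0;-0.09 0.95 0 0 0 0 0;-0.09 0.95 0 0 0 0 0;-0.09 0.95 0 0 0 0 0;-0.09 0.95 0 0 0 0 0;-0.09 0.95 0 0 0 0 0"

```text
time: 14.62
position: [0.4939, 0.1926, 0.197]
ee_rot: [-0.053, 0.999, -0.001, -0.002]
contact_force: [0.8, -0.8, -2.4]
gripper_width: 0.0138
finger_force: 78.5
```

Request:
step_arm:
  rows: "-0.09 0.8 0 0 0 0 0;-0.09 0.4 0 0 0 0 0;0 0 0 0 0 0 0;0 0 0 0 0 0 0;0 0 0 0 0 0 0"

```text
time: 15.03
position: [0.4959, 0.2208, 0.1981]
ee_rot: [-0.052, 0.999, -0.001, -0.001]
contact_force: [0.2, -0.0, -2.5]
gripper_width: 0.0138
finger_force: 78.5
```

```bash
python3 - <<'E'
from h import *
s=manip.observe(); print(s['time'],s['position'],head(s),s['gripper_width'],s['contact_force'])
P=manip.camera_params('wrist'); save('wrist','w5'); import json
json.dump({k:(v if np.isscalar(v) else np.array(v).tolist()) for k,v in P.items()},open('w5.json','w'))
for n,z in [('fixture',0),('bolt',.058),('bolt_top',.0775),('collar_nib',.056),('posts',0)]:
    for d in manip.pinpoint('wrist',n)[:2]: print(n,d['score'],d['location'],at('wrist',d['location'],z,P))
E
```

```text
15.0333 [0.4959 0.2208 0.1981] -174.01573228671654 0.013768637751176835 [ 0.1585 -0.0315 -2.4965]
fixture 0.67 [228.7, 371.5] [0.5707 0.2958 0.    ]
bolt 0.71 [100.4, 549.3] [0.4047 0.4247 0.058 ]
bolt 0.67 [249.4, 383.0] [0.569  0.2986 0.058 ]
bolt_top 0.77 [259.0, 387.6] [0.5696 0.2997 0.0775]
collar_nib 0.89 [263.5, 409.9] [0.5835 0.3306 0.056 ]
collar_nib 0.52 [268.3, 315.3] [0.5999 0.2304 0.056 ]
posts 0.59 [256.5, 387.1] [0.606  0.3211 0.    ]
```

View pics/w5.png

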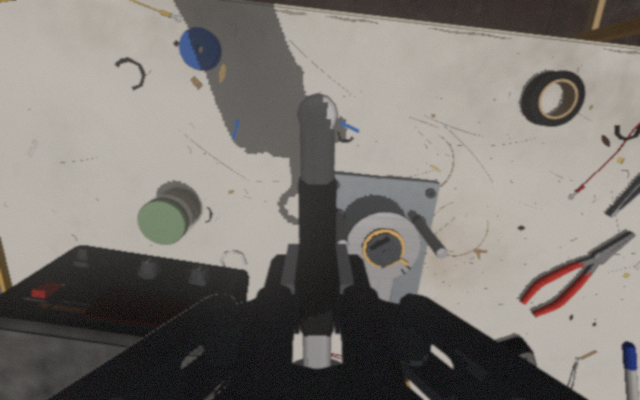

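The wrist view shows the bolt head at (385,248) and the marks near (406,266). The left post runs from (415,215) to its top at (442,252), and the near plate edge runs from (336,173) to (440,185). Next I'll rectify it to get the angles.

```bash
cat >> h.py <<'E'
def rect(im,P,cx,cy,z,half,k,cam='wrist'):
    "true top view about (cx,cy): rows up=+x, columns left=+y, k px/mm"
    n=int(2*half*k*1000); f=half
    w=[(cx+f,cy+f),(cx+f,cy-f),(cx-f,cy-f),(cx-f,cy+f)]
    src=np.float32([proj(cam,np.array([a,b,z]),P)[::-1] for a,b in w]); dst=np.float32([(0,0),(n,0),(n,n),(0,n)])
    g=np.clip((im/255.)**.5*255,0,255).astype(np.uint8)
    return cv2.warpPerspective(g,cv2.getPerspectiveTransform(src,dst),(n,n),flags=cv2.INTER_CUBIC)
E
python3 - <<'E'
from h import *
import json; P=json.load(open('w5.json')); im=cv2.imread('pics/w5.png')
A=rect(im,P,.569,.298,.0775,.025,10); B=rect(im,P,.569,.298,.010,.1,1.5); 
B=cv2.copyMakeBorder(B,0,200,0,0,cv2.BORDER_CONSTANT)
cv2.imwrite('pics/r1.png',np.hstack([A,B]))
for q,z in [((173,336),.01),((184,440),.01),((252,443),.09),((290,421),.01)]: print(q,at('wrist',q,z,P))
E
```

```text
(173, 336) [0.5037 0.2436 0.01  ]
(184, 440) [0.5041 0.3625 0.01  ]
(252, 443) [0.5504 0.3468 0.09  ]
(290, 421) [0.643  0.3686 0.01  ]
```

View pics/r1.png

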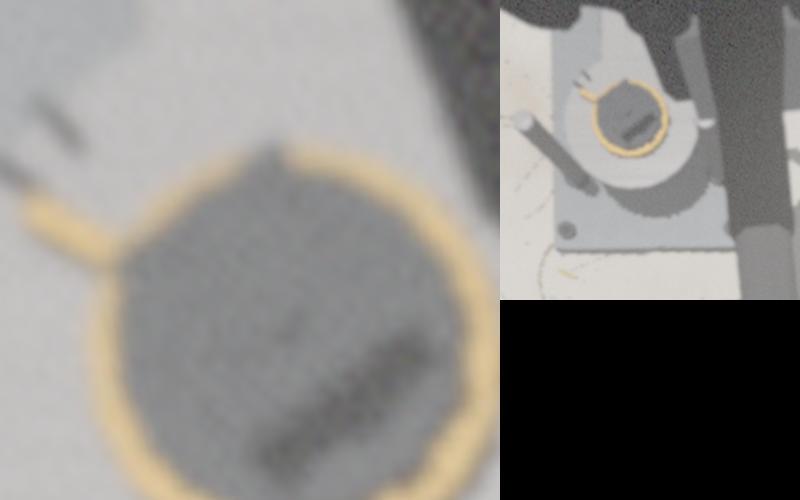

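The rectified crop shows the near flat of the head from (255,460) to (425,345), so the bolt's flats lie at 34° mod 90. The nib is at (30,205), short of the marks at (10,170) and (60,125), and the fixture's yaw is about 1°. I'll approach with the handle heading 214°.

```bash
python3 - <<'E'
from h import *
plan([.5027,.2533,.075],214,14)
E
```

```text
n 14 row [-0.0475  0.0814  0.3541  0.      0.     -0.5005]
```

Request:
step_arm:
  rows: "-0.0475 0.0814 0.354 0 0 -0.5 0;-0.0475 0.0814 0.354 0 0 -0.5 0;-0.0475 0.0814 0.354 0 0 -0.5 0;-0.0475 0.0814 0.354 0 0 -0.5 0;-0.0475 0.0814 0.354 0 0 -0.5 0;-0.0475 0.0814 0.354 0 0 -0.5 0;-0.0475 0.0814 0.354 0 0 -0.5 0;-0.0475 0.0814 0.354 0 0 -0.5 0;-0.0475 0.0814 0.354 0 0 -0.5 0;-0.0475 0.0814 0.354 0 0 -0.5 0;-0.0475 0.0814 0.354 0 0 -0.5 0;-0.0475 0.0814 0.354 0 0 -0.5 0"

```text
time: 16.33
position: [0.5028, 0.2491, 0.0923]
ee_rot: [-0.26, 0.966, -0.0, 0.0]
contact_force: [0.1, -0.5, -2.6]
gripper_width: 0.0139
finger_force: 78.5
```

Request:
step_arm:
  rows: "-0.0475 0.0814 0.354 0 0 -0.5 0;-0.0475 0.0814 0.354 0 0 -0.5 0;0 0 0 0 0 0 0;0 0 0 0 0 0 0;0 0 0 0 0 0 0"

```text
time: 16.75
position: [0.5029, 0.2539, 0.0754]
ee_rot: [-0.292, 0.956, 0.0, 0.0]
contact_force: [0.5, -0.2, -2.6]
gripper_width: 0.014
finger_force: 78.5
```

```bash
python3 - <<'E'
from h import *
s=manip.observe(); print(s['time'],s['position'],head(s),s['contact_force'])
z=s['position'][2]+.031
for c in ('top','scene'):
  im=manip.read_camera(c)
  for n,zz in (('spanner',z),('spanner_grip',z+.007),('bolt_top',.0775)):
    for d in manip.pinpoint(c,n)[:1]: print(c,n,d['score'],d['location'],at(c,d['location'],zz))
  if c=='scene': cv2.imwrite('pics/sc3.png',cv2.resize(im[170:290,210:370,::-1],None,fx=5,fy=5,interpolation=cv2.INTER_CUBIC))
E
```

```text
16.75 [0.5029 0.2539 0.0754] -146.02210135660167 [ 0.4545 -0.1709 -2.5697]
scene spanner 0.88 [228.9, 279.3] [0.5702 0.3022 0.1064]
scene spanner_grip 0.91 [219.7, 307.4] [0.5059 0.2586 0.1134]
scene bolt_top 0.42 [232.8, 283.5] [0.5634 0.2962 0.0775]
```

View pics/sc3.png

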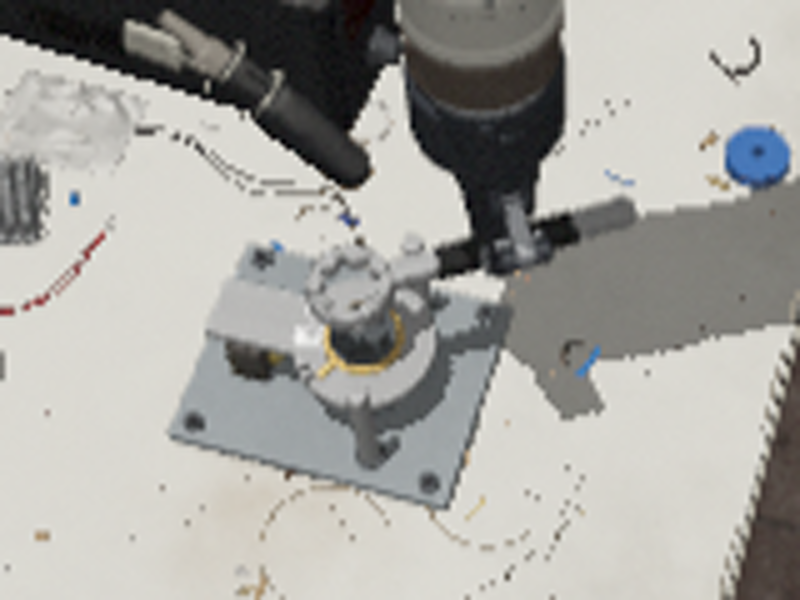

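The scene crop shows the ring at (348,288), above the bolt at (365,335), with the handle clear between the posts. I'll check the alignment relative to the bolt within this one camera.

```bash
python3 - <<'E'
from h import *
for p in ([.569,.298,.0775],[.569,.298,.106],[.569,.298,.12]): print(p,proj('scene',np.array(p)))
b=at('scene',[232.75,283.7],.0775)
for z in (.102,.1064): print(at('scene',[228.9,279.3],z)-b)
print('ring top centre', at('scene',[227.6,279.6],.12)-b, 'flange/collar centre',at('scene',[170+338/5,210+365/5],.058))
E
```

```text
[0.569, 0.298, 0.0775] [232.8624 281.3319]
[0.569, 0.298, 0.106] [227.7618 280.2822]
[0.569, 0.298, 0.12] [225.1667 279.7481]
[0.0085 0.0041 0.0245]
[0.0073 0.0063 0.0289]
ring top centre [0.0039 0.0091 0.0425] flange/collar centre [0.565  0.3013 0.058 ]
```

Request:
step_arm:
  rows: "0 0 0.3 0 0 0 0;0 0 0.3 0 0 0 0;0 0 0.2 0 0 0 0;0 0 0.1 0 0 0 0;0 0 0.1 0 0 0 0;0 0 0.1 0 0 0 0;0 0 0.1 0 0 0 0;0 0 0 0 0 0 0"

```text
time: 17.82
position: [0.5023, 0.2539, 0.0443]
ee_rot: [-0.293, 0.956, -0.0, -0.0]
contact_force: [0.3, -1.3, -2.5]
gripper_width: 0.0136
finger_force: 78.5
```

Request:
step_arm:
  rows: "0 0 0.1 0 0 0 0;0 0 0.1 0 0 0 0;0 0 0.1 0 0 0 0;0 0 0 0 0 0 0"

```text
time: 18.15
position: [0.5019, 0.2537, 0.0368]
ee_rot: [-0.293, 0.956, -0.0, -0.001]
contact_force: [-0.5, -0.9, -2.6]
gripper_width: 0.0139
finger_force: 78.5
```

Request:
step_arm:
  rows: "0 0 0.1 0 0 0 0;0 0 0.1 0 0 0 0;0 0 0.08 0 0 0 0;0 0 0 0 0 0 0"

```text
time: 18.48
position: [0.5019, 0.2537, 0.03]
ee_rot: [-0.293, 0.956, -0.0, -0.001]
contact_force: [-3.3, -2.6, 1.7]
gripper_width: 0.0137
finger_force: 79.0
```

```bash
python3 - <<'E'
from h import *
s=manip.observe(); print(s['time'],s['position'],head(s),s['contact_force'],s['moment'])
manip.read_camera('scene')
print(proj('scene',np.array([.569,.298,.061])),at('scene',[0,0],0)[:0])
for n,z in (('spanner',.061),('spanner_grip',.068)):
    for d in manip.pinpoint('scene',n)[:1]: print(n,d['score'],d['location'],at('scene',d['location'],z))
E
```

```text
18.4833 [0.5019 0.2537 0.03  ] -145.96484616102325 [-3.3442 -2.551   1.6606] [-0.4066  0.6515 -0.0246]
[235.7089 281.9177] []
spanner 0.72 [238.0, 274.7] [0.5856 0.3102 0.061 ]
spanner_grip 0.72 [223.9, 308.2] [0.5094 0.2462 0.068 ]
```

Request:
step_arm:
  rows: "0.02 0.084 0 0 0 0.375 0;-0.004 0.168 0 0 0 0.75 0;-0.004 0.168 0 0 0 0.75 0;-0.004 0.168 0 0 0 0.75 0;0 0 0 0 0 0 0"

```text
time: 19.05
position: [0.4944, 0.2667, 0.0303]
ee_rot: [-0.204, 0.979, -0.0, -0.0]
contact_force: [-3.5, -1.8, -0.5]
gripper_width: 0.0137
finger_force: 78.8
```

```bash
cat > st.py <<'E'
from h import *
s=manip.observe(); h=head(s); m=R.from_quat(s['ee_rot']).as_matrix(); B=np.array([.569,.298,0])
d=s['position']-B; print('t',s['time'],'p',s['position'],'h',h%360,'r',np.hypot(d[0],d[1]),'ang',np.degrees(np.arctan2(d[1],d[0]))%360)
print('F tool',m.T@s['contact_force'],'M tool',m.T@s['moment'])
E
python3 st.py
```

```text
t 19.05 p [0.4944 0.2667 0.0303] h 203.5180665247416 r 0.08085482714865094 ang 202.76961190850824
F tool [ 3.9626 -0.2724  0.4641] M tool [0.1657 0.7842 0.0339]
```

Request:
step_arm:
  rows: "0.01 0.169 0 0 0 0.75 0;-0.004 0.169 0 0 0 0.75 0;-0.004 0.169 0 0 0 0.75 0;-0.004 0.169 0 0 0 0.75 0;-0.004 0.169 0 0 0 0.75 0;-0.004 0.169 0 0 0 0.75 0;-0.004 0.169 0 0 0 0.75 0;-0.004 0.169 0 0 0 0.75 0;-0.004 0.169 0 0 0 0.75 0;-0.004 0.169 0 0 0 0.75 0;-0.004 0.169 0 0 0 0.75 0;0 0 0 0 0 0 0"

```text
time: 20.05
position: [0.489, 0.3123, 0.0302]
ee_rot: [0.082, 0.997, -0.0, -0.0]
contact_force: [-2.8, -1.5, -0.4]
gripper_width: 0.0135
finger_force: 78.8
```

```bash
python3 st.py
```

```text
t 20.05 p [0.489  0.3123 0.0302] h 170.57131926263818 r 0.08129732560899794 ang 169.85242349556282
F tool [ 2.5382 -1.9443  0.3985] M tool [0.3749 0.3594 0.1084]
```

Request:
step_arm:
  rows: "0 0.176 0 0 0 0.78 0;-0.004 0.176 0 0 0 0.78 0;-0.004 0.176 0 0 0 0.78 0;-0.004 0.176 0 0 0 0.78 0;-0.004 0.176 0 0 0 0.78 0;-0.004 0.176 0 0 0 0.78 0;-0.004 0.176 0 0 0 0.78 0;-0.004 0.176 0 0 0 0.78 0;-0.004 0.176 0 0 0 0.78 0;-0.004 0.176 0 0 0 0.78 0;-0.004 0.176 0 0 0 0.78 0;0 0 0 0 0 0 0"

```text
time: 21.05
position: [0.5106, 0.3548, 0.0302]
ee_rot: [0.373, 0.928, 0.0, 0.0]
contact_force: [-1.7, -2.3, -0.8]
gripper_width: 0.0135
finger_force: 78.8
```

```bash
python3 st.py
```

```text
t 21.05 p [0.5106 0.3548 0.0302] h 136.259007633159 r 0.08146472568817383 ang 135.80456487964747
F tool [-0.3436 -2.856   0.7499] M tool [ 0.5214 -0.0711  0.1189]
```

Request:
step_arm:
  rows: "-0.004 -0.128 0 0 0 -0.56 0;-0.004 -0.128 0 0 0 -0.56 0;0 0 -0.2 0 0 0 0;0 0 -0.35 0 0 0 0;0 0 -0.35 0 0 0 0;0 0 -0.1 0 0 0 0;0 0 0 0 0 0 0"

```text
time: 21.63
position: [0.5074, 0.351, 0.0575]
ee_rot: [0.336, 0.942, 0.002, 0.001]
contact_force: [-0.2, 0.6, -3.0]
gripper_width: 0.0135
finger_force: 78.6
```

Request:
step_arm:
  rows: "-0.007 -0.213 0 0 0 -0.9375 0;-0.007 -0.213 0 0 0 -0.9375 0;-0.007 -0.213 0 0 0 -0.9375 0;-0.007 -0.213 0 0 0 -0.9375 0;-0.007 -0.213 0 0 0 -0.9375 0;-0.007 -0.213 0 0 0 -0.9375 0;-0.007 -0.213 0 0 0 -0.9375 0;-0.007 -0.213 0 0 0 -0.9375 0;-0.007 -0.213 0 0 0 -0.9375 0;-0.007 -0.213 0 0 0 -0.9375 0;-0.007 -0.213 0 0 0 -0.9375 0;-0.007 -0.213 0 0 0 -0.9375 0"

```text
time: 22.63
position: [0.4878, 0.2901, 0.0554]
ee_rot: [-0.051, 0.999, 0.0, 0.0]
contact_force: [0.1, -0.5, -3.1]
gripper_width: 0.0138
finger_force: 78.6
```

Request:
step_arm:
  rows: "0 0 0 0 0 0 0;0 0 0 0 0 0 0;0 0 0 0 0 0 0"

```text
time: 22.88
position: [0.488, 0.2905, 0.0554]
ee_rot: [-0.049, 0.999, 0.0, 0.0]
contact_force: [0.5, 0.7, -2.4]
gripper_width: 0.0138
finger_force: 78.6
```

```bash
python3 st.py
```

```text
t 22.8833 p [0.488  0.2905 0.0554] h 185.6249880242634 r 0.0813847156508406 ang 185.270315701257
F tool [-0.5411  0.6638  2.4275] M tool [ 0.0119  0.0544 -0.0018]
```

Request:
step_arm:
  rows: "0 0 0.2 0 0 0 0;0 0 0.2 0 0 0 0;0 0 0.15 0 0 0 0;0 0 0.1 0 0 0 0;0 0 0.1 0 0 0 0;0 0 0 0 0 0 0"

```text
time: 23.38
position: [0.4875, 0.2902, 0.0358]
ee_rot: [-0.05, 0.999, -0.0, -0.0]
contact_force: [0.5, 0.4, -2.6]
gripper_width: 0.014
finger_force: 78.6
```

Request:
step_arm:
  rows: "0 0 0.1 0 0 0 0;0 0 0.1 0 0 0 0;0 0 0.08 0 0 0 0;0 0 0 0 0 0 0"

```text
time: 23.72
position: [0.4878, 0.2903, 0.0298]
ee_rot: [-0.05, 0.999, 0.0, 0.0]
contact_force: [-2.3, -0.7, 1.5]
gripper_width: 0.0138
finger_force: 79.1
```

```bash
python3 st.py
```

```text
t 23.7167 p [0.4878 0.2903 0.0298] h 185.69878995438356 r 0.08153639748397577 ang 185.4282026904752
F tool [ 2.321  -0.4652 -1.5442] M tool [0.0941 0.1857 0.0071]
```

Request:
step_arm:
  rows: "0 0.193 0 0 0 0.85 0;-0.006 0.193 0 0 0 0.85 0;-0.006 0.193 0 0 0 0.85 0;-0.006 0.193 0 0 0 0.85 0;-0.006 0.193 0 0 0 0.85 0;-0.006 0.193 0 0 0 0.85 0;-0.006 0.193 0 0 0 0.85 0;-0.006 0.193 0 0 0 0.85 0;-0.006 0.193 0 0 0 0.85 0;-0.006 0.193 0 0 0 0.85 0;-0.006 0.193 0 0 0 0.85 0;0 0 0 0 0 0 0"

```text
time: 24.72
position: [0.5, 0.3413, 0.0299]
ee_rot: [0.274, 0.962, 0.0, 0.0]
contact_force: [-0.1, 0.0, 0.3]
gripper_width: 0.0134
finger_force: 78.9
```

Request:
step_arm:
  rows: "-0.006 0.193 0 0 0 0.85 0;-0.004 0.113 0 0 0 0.5 0;0 0 0 0 0 0 0"

```text
time: 24.97
position: [0.5041, 0.3474, 0.0299]
ee_rot: [0.318, 0.948, 0.0, 0.0]
contact_force: [-0.0, -0.1, -0.1]
gripper_width: 0.0137
finger_force: 79.0
```

```bash
python3 st.py
```

```text
t 24.9667 p [0.5041 0.3474 0.0299] h 142.95172603297658 r 0.0815421546755191 ang 142.73805952889307
F tool [-0.0327 -0.0772  0.1025] M tool [ 0.0549 -0.1794 -0.0047]
```

Request:
step_arm:
  rows: "-0.003 0.113 0 0 0 0.5 0;-0.003 0.113 0 0 0 0.5 0;0 0 0 0 0 0 0"

```text
time: 25.22
position: [0.5076, 0.3516, 0.0299]
ee_rot: [0.35, 0.937, 0.0, 0.0]
contact_force: [-0.7, 1.0, 0.6]
gripper_width: 0.0132
finger_force: 79.0
```

Request:
step_arm:
  rows: "-0.003 0.113 0 0 0 0.5 0;-0.003 0.113 0 0 0 0.5 0;0 0 0 0 0 0 0"

```text
time: 25.47
position: [0.5112, 0.3555, 0.0298]
ee_rot: [0.383, 0.924, -0.0, 0.0]
contact_force: [-1.1, -0.3, 0.6]
gripper_width: 0.0137
finger_force: 79.1
```

```bash
python3 st.py; python3 - <<'E'
from h import *
P=manip.camera_params('wrist'); im=save('wrist','w6')
for n,z in (('collar_nib',.056),('spanner',.061),('bolt',.058)):
  for d in manip.pinpoint('wrist',n)[:2]: print(n,d['score'],d['location'],at('wrist',d['location'],z,P))
manip.read_camera('scene')
for n,z in (('collar_nib',.056),('spanner',.061)):
  for d in manip.pinpoint('scene',n)[:2]: print(n,d['score'],d['location'],at('scene',d['location'],z))
E
```

```text
t 25.4667 p [0.5112 0.3555 0.0298] h 134.99940822243278 r 0.08151166652757323 ang 135.11764965931292
F tool [ 0.4965 -0.9904 -0.6013] M tool [ 0.246  -0.1379 -0.1133]
```

Request:
step_arm:
  rows: "-0.004 -0.128 0 0 0 -0.56 0;-0.004 -0.128 0 0 0 -0.56 0;0 0 -0.2 0 0 0 0;0 0 -0.35 0 0 0 0;0 0 -0.35 0 0 0 0;0 0 -0.1 0 0 0 0;0 0 0 0 0 0 0"

```text
time: 26.4
position: [0.5079, 0.3518, 0.0562]
ee_rot: [0.347, 0.938, 0.001, 0.001]
contact_force: [0.7, 0.3, -2.8]
gripper_width: 0.0137
finger_force: 78.6
```

Request:
step_arm:
  rows: "-0.007 -0.213 0 0 0 -0.9375 0;-0.007 -0.213 0 0 0 -0.9375 0;-0.007 -0.213 0 0 0 -0.9375 0;-0.007 -0.213 0 0 0 -0.9375 0;-0.007 -0.213 0 0 0 -0.9375 0;-0.007 -0.213 0 0 0 -0.9375 0;-0.007 -0.213 0 0 0 -0.9375 0;-0.007 -0.213 0 0 0 -0.9375 0;-0.007 -0.213 0 0 0 -0.9375 0;-0.007 -0.213 0 0 0 -0.9375 0;-0.007 -0.213 0 0 0 -0.9375 0;-0.007 -0.213 0 0 0 -0.9375 0"

```text
time: 27.4
position: [0.4872, 0.2914, 0.0544]
ee_rot: [-0.04, 0.999, -0.0, -0.0]
contact_force: [0.2, 0.1, -2.9]
gripper_width: 0.0141
finger_force: 78.6
```

Request:
step_arm:
  rows: "0 0 0 0 0 0 0;0 0 0 0 0 0 0;0 0 0.2 0 0 0 0;0 0 0.2 0 0 0 0;0 0 0.15 0 0 0 0;0 0 0.1 0 0 0 0;0 0 0.1 0 0 0 0;0 0 0 0 0 0 0"

```text
time: 28.07
position: [0.4874, 0.2919, 0.0352]
ee_rot: [-0.038, 0.999, -0.0, -0.0]
contact_force: [-0.0, 1.2, -2.3]
gripper_width: 0.0138
finger_force: 78.6
```

```bash
python3 st.py
```

```text
t 28.0667 p [0.4874 0.2919 0.0352] h 184.38953587577566 r 0.08177880242778958 ang 184.25710199568158
F tool [-0.0864  1.1557  2.2946] M tool [-0.1498 -0.02   -0.0674]
```

Request:
step_arm:
  rows: "0 0 0.1 0 0 0 0;0 0 0.1 0 0 0 0;0 0 0.03 0 0 0 0;0 0 0 0 0 0 0"

```text
time: 28.4
position: [0.4877, 0.2919, 0.0302]
ee_rot: [-0.038, 0.999, 0.0, 0.0]
contact_force: [0.2, 0.5, -1.2]
gripper_width: 0.0134
finger_force: 78.8
```

Request:
step_arm:
  rows: "-0.003 0.113 0 0 0 0.5 0;-0.003 0.113 0 0 0 0.5 0;-0.003 0.113 0 0 0 0.5 0;-0.003 0.113 0 0 0 0.5 0;0 0 0 0 0 0 0"

```text
time: 28.82
position: [0.4878, 0.3028, 0.0302]
ee_rot: [0.031, 1.0, -0.001, 0.0]
contact_force: [-0.3, -1.9, -1.3]
gripper_width: 0.0134
finger_force: 78.9
```

```bash
python3 st.py
```

```text
t 28.8167 p [0.4878 0.3028 0.0302] h 176.41376219870835 r 0.0813299821212193 ang 176.64017915103832
F tool [ 0.1628 -1.8956  1.3451] M tool [ 0.3027 -0.157  -0.4942]
```

Request:
step_arm:
  rows: "-0.003 0.113 0 0 0 0.5 0;0 0 0 0 0 0 0;0 0 0 0 0 0 0"

```text
time: 29.07
position: [0.488, 0.3055, 0.0302]
ee_rot: [0.048, 0.999, -0.0, 0.0]
contact_force: [0.2, -1.8, -0.8]
gripper_width: 0.0138
finger_force: 79.0
```

```bash
echo "M=m.T@s['moment'];F=m.T@s['contact_force'];print('tau',-.0815*F[1]-M[2])">>st.py; python3 st.py;  python3 - <<'E'
from h import *
P=manip.camera_params('wrist'); im=save('wrist','w7')
for n,z in (('collar_nib',.056),):
  for d in manip.pinpoint('wrist',n)[:2]: print(n,d['score'],d['location'],at('wrist',d['location'],z,P))
print('bolt proj',proj('wrist',np.array([.569,.298,.056]),P),'nib',proj('wrist',np.array([.5835,.3306,.056]),P))
E
```

```text
t 29.0667 p [0.488  0.3055 0.0302] h 174.47136668360633 r 0.08139084993153604 ang 174.73544685717187
F tool [-0.3619 -1.7493  0.8282] M tool [ 0.343  -0.1613 -0.4886]
tau 0.6311555082370933
bolt proj [381.9832 316.7106] nib [397.0684 374.5493]
```

Request:
step_arm:
  rows: "-0.003 0.113 0 0 0 0.5 0;-0.003 0.113 0 0 0 0.5 0;0 0.056 0 0 0 0.25 0;0 0 0 0 0 0 0;0 0 0 0 0 0 0"

```text
time: 29.58
position: [0.4889, 0.3126, 0.0301]
ee_rot: [0.092, 0.996, -0.0, -0.0]
contact_force: [-0.1, -2.8, -0.7]
gripper_width: 0.014
finger_force: 79.1
```

```bash
python3 st.py
```

```text
t 29.5833 p [0.4889 0.3126 0.0301] h 169.41935745041621 r 0.08144224944418008 ang 169.69653360580085
F tool [-0.4441 -2.723   0.6864] M tool [ 0.5089 -0.1156 -0.4944]
tau 0.7163531896395181
```

Request:
step_arm:
  rows: "-0.004 -0.128 0 0 0 -0.56 0;-0.004 -0.128 0 0 0 -0.56 0;0 0 -0.2 0 0 0 0;0 0 -0.5 0 0 0 0;0 0 -0.9 0 0 0 0;0 0 -1 0 0 0 0;0 -0.5 -1 0 0 -0.5 0;0 -0.9 -1 0 0 -0.5 0;0 -0.9 -1 0 0 -0.5 0;0 -0.8 -0.6 0 0 -0.5 0;0 -0.5 0 0 0 -0.5 0;0 0 0 0 0 -0.5 0"

```text
time: 30.58
position: [0.4855, 0.2149, 0.1873]
ee_rot: [-0.05, 0.999, 0.001, 0.002]
contact_force: [0.1, -0.1, -3.8]
gripper_width: 0.0139
finger_force: 78.8
```

Request:
step_arm:
  rows: "0 0 0 0 0 0 0;0 0 0 0 0 0 0;0 0 0 0 0 0 0"

```text
time: 30.83
position: [0.4844, 0.2171, 0.1849]
ee_rot: [-0.051, 0.999, 0.0, -0.0]
contact_force: [-0.6, 0.2, -1.8]
gripper_width: 0.0133
finger_force: 78.7
```

```bash
python3 - <<'E'
from h import *
s=manip.observe(); print(s['time'],s['position'],head(s),s['contact_force'])
P=manip.camera_params('wrist'); im=save('wrist','w8')
for n,z in [('bolt_top',.0775),('collar_nib',.056)]:
    for d in manip.pinpoint('wrist',n)[:2]: print(n,d['score'],d['location'],at('wrist',d['location'],z,P))
bgr=im[:,:,::-1].copy()
A=rect(bgr,P,.569,.298,.056,.045,6); 
import json; P5=json.load(open('w5.json')); B=rect(cv2.imread('pics/w5.png'),P5,.569,.298,.056,.045,6)
cv2.imwrite('pics/r2.png',np.hstack([A[:400,:400],B[:400,:400]]))
E
```

```text
30.8333 [0.4844 0.2171 0.1849] -174.19315725748135 [-0.5622  0.2239 -1.7641]
bolt_top 0.71 [273.9, 392.2] [0.5672 0.2991 0.0775]
collar_nib 0.67 [284.3, 411.8] [0.5897 0.3285 0.056 ]
```

View pics/r2.png

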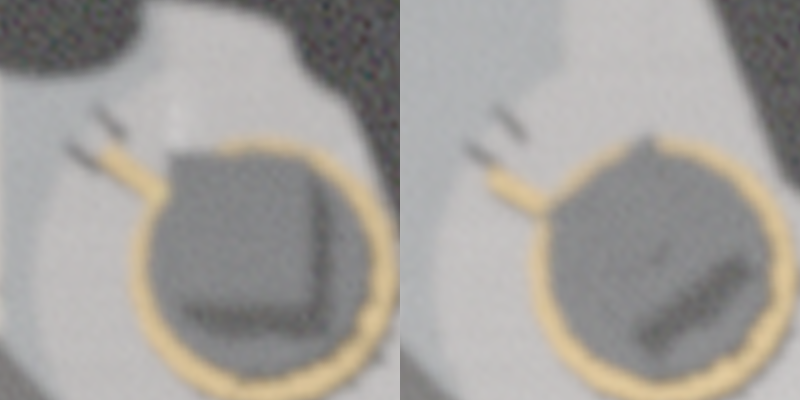

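The left panel shows the nib tip at (105,153), between the first mark at (83,158) and the second at (111,122). That puts the collar at about 0.15 rad, so the tightening is done. I'll lay the spanner back where it was.

```bash
python3 - <<'E'
from h import *
plan([.4900,-.0765,.10],186,14)
E
```

```text
n 14 row [ 0.0708 -0.8361  0.242   0.      0.     -0.0024]
```

Request:
step_arm:
  rows: "0.07 -0.5 0 0 0 0 0;0.07 -0.9 0 0 0 0 0;0.07 -0.9 0 0 0 0 0;0.07 -0.9 0 0 0 0 0;0.07 -0.9 0 0 0 0 0;0.07 -0.9 0 0 0 0 0;0.07 -0.9 0 0 0 0 0;0.07 -0.9 0 0 0 0 0;0.07 -0.9 0.3 0 0 0 0;0.07 -0.9 0.5 0 0 0 0;0.07 -0.9 0.5 0 0 0 0;0.07 -0.9 0.6 0 0 0 0"

```text
time: 31.98
position: [0.4904, -0.0457, 0.1377]
ee_rot: [-0.051, 0.999, -0.0, 0.001]
contact_force: [0.3, 0.2, -1.7]
gripper_width: 0.0137
finger_force: 78.8
```

Request:
step_arm:
  rows: "0.07 -0.8 0.7 0 0 0 0;0.07 -0.5 0.8 0 0 0 0;0 0 0.8 0 0 0 0;0 0 0.8 0 0 0 0;0 0 0.8 0 0 0 0;0 0 0.8 0 0 0 0;0 0 0.6 0 0 0 0;0 0 0.4 0 0 0 0;0 0 0.2 0 0 0 0;0 0 0 0 0 0 0;0 0 0 0 0 0 0"

```text
time: 32.9
position: [0.4906, -0.077, -0.0094]
ee_rot: [-0.051, 0.999, -0.0, 0.0]
contact_force: [0.1, -0.2, -2.6]
gripper_width: 0.0137
finger_force: 78.8
```

```bash
python3 st.py
```

```text
t 32.9 p [ 0.4906 -0.077  -0.0094] h 185.85575500652791 r 0.38308388030813134 ang 258.18724792262196
F tool [-0.0454 -0.2098  2.6105] M tool [-0.0414  0.0488 -0.0605]
tau 0.07755712623442651
```

Next I'll lower 21 mm more to the bench, checking contact, and then release.

Request:
step_arm:
  rows: "0 0 0.25 0 0 0 0;0 0 0.25 0 0 0 0;0 0 0.15 0 0 0 0;0 0 0.1 0 0 0 0;0 0 0.08 0 0 0 0;0 0 0.04 0 0 0 0;0 0 0 0 0 0 0"

```text
time: 33.48
position: [0.4899, -0.0767, -0.0306]
ee_rot: [-0.051, 0.999, 0.0, -0.0]
contact_force: [-3.8, 1.4, 8.1]
gripper_width: 0.0136
finger_force: 80.2
```

Request:
step_arm:
  rows: "0 0 0 0 0 0 0.15;0 0 0 0 0 0 0.2;0 0 0 0 0 0 0.3;0 0 0 0 0 0 0.4;0 0 0 0 0 0 0.4"

```text
time: 33.9
position: [0.4906, -0.0769, -0.0315]
ee_rot: [-0.051, 0.999, -0.0, 0.0]
contact_force: [0.7, -0.5, -0.5]
gripper_width: 0.034
finger_force: 0.0
```

Request:
step_arm:
  rows: "0 0 -0.2 0 0 0 0.4;0 0 -0.4 0 0 0 0.4;0 0 -0.8 0 0 0 0.4;0 0 -1 0 0 0 0.4;0 0 -1 0 0 0 0.4;0 0 -1 0 0 0 0.4;0 0 -1 0 0 0 0.4;0 0 -0.6 0 0 0 0.4;0 0 -0.2 0 0 0 0.4;0 0 0 0 0 0 0.4;0 0 0 0 0 0 0.4"

```text
time: 34.82
position: [0.4899, -0.0768, 0.1232]
ee_rot: [-0.051, 0.999, 0.0, -0.0]
contact_force: [-0.2, 0.2, -0.8]
gripper_width: 0.034
finger_force: 0.0
```

```bash
python3 - <<'E'
from h import *
s=manip.observe(); print(s['time'],s['position'],s['contact_force'],s['gripper_width'])
P=manip.camera_params('wrist'); manip.read_camera('wrist')
for n,z in [('spanner',0),('spanner_grip',.007)]:
    for d in manip.pinpoint('wrist',n)[:1]: print(n,d['score'],at('wrist',d['location'],z,P))
r=manip.regions_of('wrist','spanner')[0]; print(r['extent'])
E
```

```text
34.8167 [ 0.4899 -0.0768  0.1232] [-0.2099  0.1713 -0.8049] 0.03404847441350904
spanner 0.57 [ 0.5689 -0.069   0.    ]
spanner_grip 0.61 [ 0.4856 -0.0769  0.007 ]
[291.7, 92.1, 339.3, 282.3]
```

The spanner is flat on the bench, released, and clear of the clamp. I'm handing in the job.

```bash
python3 -c "
from cell import manip
print(manip.sign_off())"
```

```text
the job is handed in; nothing more can be done
None
```

The bolt is tight with the collar's nib between the two marks (about 0.15 rad), the spanner lies flat on the bench clear of the clamp, and the job was handed in at about 35 s.

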